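# Heft the peg boxes and hold up the heaviest

### The job

Three identical slide-lid peg boxes lie in the bench tray, and only the one with the steel pins is really heavy. First push home the one lid that was left part open, so that nothing can fall out; then heft the boxes one at a time, nearest, middle, then farthest, lifting each level and right out of its bay and laying it back flat in it. Finish while still holding up the heaviest box, level, shut and still, at least 15 cm above the bench top, with the other two lying in their bays and the tools around left alone.

Things in the scene. Friction and masses are not known exactly. Their poses are not given: they have to be found in the camera images.
- tray: Fixed wooden tray, 286 (x) x 244 (y): an 8 thick board with battens 14 high (tops 22 above the bench, z = 0) and low brass handles on the y ends, round three bays, 90 apart along x, each 70 (x) x 208 (y) at the floor, with a 5 bevel round the top. Origin: centre of its underside; x points away from the robot, turned by up to 0.12 rad. The boxes lie square in it.
- tray_board: The tray's plain base board, the floor of the bays, 8 thick, that the boxes lie on; origin and axes as the tray's.
- bay_near (a point): Centre of the floor of the bay nearest the robot (8 above the bench); axes as the tray's. A box fully home has its origin here, within the 4 mm play on every side.
- bay_mid (a point): The same for the middle bay.
- bay_far (a point): The same for the bay farthest from the robot.
- box_a: Closed wooden peg box, one of three that look the same, 62 wide (x) x 200 long (y) x 47 high (z), flat in a bay. Origin: centre of its underside. Pinch its plain side walls across x, midway along y. A paper-wrapped bundle inside fills its length and does not shift. The lighter two weigh about 2.4 to 3 N each, the heaviest 5.5 to 7.2 N; the letter says nothing of the weight.
- box_b: Closed wooden peg box, one of three that look the same, 62 wide (x) x 200 long (y) x 47 high (z), flat in a bay. Origin: centre of its underside. Pinch its plain side walls across x, midway along y. A paper-wrapped bundle inside fills its length and does not shift. The lighter two weigh about 2.4 to 3 N each, the heaviest 5.5 to 7.2 N; the letter says nothing of the weight.
- box_c: Closed wooden peg box, one of three that look the same, 62 wide (x) x 200 long (y) x 47 high (z), flat in a bay. Origin: centre of its underside. Pinch its plain side walls across x, midway along y. A paper-wrapped bundle inside fills its length and does not shift. The lighter two weigh about 2.4 to 3 N each, the heaviest 5.5 to 7.2 N; the letter says nothing of the weight.
- box_a_lid (a joint): Slide of the lid of box_a, m: 0 home; grows to 0.15 as it slides out along the box's -y (robot's right). The lid is 48 wide, 38 to 45 above the box's underside; home, its -y end is flush with the box's (100 from the origin); open by q, it sticks out by q. Under 1 N slides it; it stays where left. One of the three starts 30 to 50 mm open.
- box_b_lid (a joint): Slide of the lid of box_b, m: 0 home; grows to 0.15 as it slides out along the box's -y (robot's right). The lid is 48 wide, 38 to 45 above the box's underside; home, its -y end is flush with the box's (100 from the origin); open by q, it sticks out by q. Under 1 N slides it; it stays where left. One of the three starts 30 to 50 mm open.
- box_c_lid (a joint): Slide of the lid of box_c, m: 0 home; grows to 0.15 as it slides out along the box's -y (robot's right). The lid is 48 wide, 38 to 45 above the box's underside; home, its -y end is flush with the box's (100 from the origin); open by q, it sticks out by q. Under 1 N slides it; it stays where left. One of the three starts 30 to 50 mm open.
- cup: Bystander: glazed cup of nails, 70 across, 62 high, standing just left of the tray; origin under its centre.
- brush: Bystander: wooden bench brush, 123 x 60 x 39, lying to the right of the tray; origin under its centre.
- awl: Bystander: awl with a pear-shaped handle, 82 x 128 x 35, lying to the right of the tray; origin under its centre.

How it is judged:
By the outcome, as a careful person would: the job done as asked, in the order asked, and still so for the second after the job is handed in, while the arm keeps its last pose, push and grip.
It also fails if it takes over 61 s, if anything falls off the work surface, if the arm or the gripper's body presses on something with over 40 N, if the wrist force passes 120 N, or if a joint passes its speed limit or range.

### The arm

A 6-joint arm with a two-finger parallel gripper is mounted at the origin on a cart in front of the work surface, level with it; the furniture and walls round the work are solid. World frame = base frame: x ahead of the robot, y to its left, z up, the work surface at z = 0. Lengths are in m, angles in degrees, forces in N, time in s.
With the tool pointing down it reaches from about 0.3 to 0.75 m from the base axis. Payload 8.5 kg.
Tool frame: the origin (TCP) lies on the centre line of the jaws, within the pads' length; the fingertips stand 11 mm ahead of it and the grasp point (between the pads) lies 8 mm behind it; z points along the fingers, y is the line along which they close (so a half turn about z gives the same grasp; the last joint's range is limited). The gripper opens to 85 mm and grips with 20 to 120 N. Pads are 22 mm wide; open, the fingers measure 114 mm over their backs; the gripper's body (76 mm by 85 mm) begins 54 mm behind the grasp point. The pads swing forward as they close: fully open they stand 13 mm farther back than shut.
Start: joints at [-78.627, 21.807, 74.336, -0, 83.858, -12.336], TCP at [0.221, -0.504, 0.242] pointing down, gripper open.
Joint ranges: [-178.18, 178.18], [-50.72, 133.34], [12.68, 142.11], [-81.47, 261.47], [9.98, 163.14], [-165.26, 165.26]. Speed limits (degrees/s): [136.94, 136.94, 180, 180, 180, 180].

### API

Orientations are given as a 3x3 rotation matrix whose columns are the frame's x, y, z axes.
In Python, from rig import env gives the robot as it stands.
- The arm moves only by the shell command python3 nudge.py 'ROWS' [FORCE]. ROWS is a JSON list of rows, 1 to 10 of them, each an object with the fields tx, ty, tz (the shift in m), yaw (a turn about the tool's z in degrees), aperture (the finger opening in m); a field left out counts as zero (the opening has to be given); each row shifts and turns the commanded pose from where the row before left it, along the tool's axes as they then stand; what a row does not reach is not made up. A row lasts 1/10 s, in which the tool goes at most 0.05 m and 8.59 degrees, less where a joint would pass 70% of its speed; a pose out of reach is approached as far as the arm can. The fingers move at their own pace and stop on an object; FORCE is the grip in N (left out, the last holds). Time passes only in rows, so rows that do not move let the fingers close. It prints the time, the measured TCP pose, the force, the opening and the grip force at its end. Input that does not fit is refused with a message, and nothing moves.
- env.observe(): the state, without advancing time (a new reading comes with each control period).
- env.get_image(name): name is "scene" or "top" or "wrist"; returns a dict with "pixels" (420x560x3 uint8, red, green, blue), "K" (3x3 intrinsics, pixels), "extrinsics" (4x4, takes a point from world to camera coordinates). Camera axes: x right, y down, z forward; pixel columns grow to the right and rows downward; lengths in m; the calibration is good to about 2 mm. A picture is of the moment at which its call begins. There is no depth.
- env.close_job(): hands the job in; it is judged then, once.
The state is a dict: "time_s": time; "q": joint angles; "qvel": joint speeds; "joint_efforts": joint torques, N m; "position": TCP position; "tool_rot": TCP orientation; "ft_force": force on the tool from outside, world axes, zero at the start; "wrist_torque": the same for the moment, N m; "grip_width": finger opening in m; "gripper_force": force on a finger pad.
Only numpy, scipy, OpenCV 4.12 (cv2) and the standard library are available. Lean on these libraries where they do the work, as an engineer would, in place of code of your own. Each camera call takes 0.05 s, during which the arm holds its last target. There are 200 camera calls.

## Working session

There is one attempt and no reset: what is moved stays moved. The work goes in short steps, Python scripts to look and compute and a shell command to move; the robot and the scene stay as the last step left them, time stands still between calls to the robot, and variables do not carry over. Pictures are saved under pics/ and viewed, at most 13 in all, crops included, and the job is handed in when it is done.

```bash
ls; mkdir -p pics; python3 - <<'E'
from rig import env
import cv2,numpy as np
for n in("top","scene"):
    d=env.get_image(n);cv2.imwrite(f"pics/{n}0.png",d["pixels"][:,:,::-1]);print(n,d["K"],d["extrinsics"])
o=env.observe();print(o["tool_rot"],o["position"],o["ft_force"],o["grip_width"],o["time_s"])
E
```

```text
nudge.py
pics
rig.py
top [[452.29514723   0.         273.16251434]
 [  0.         452.29514723 207.64188369]
 [  0.           0.           1.        ]] [[-0.03664924 -0.99932696  0.00156819 -0.00175822]
 [-0.9784217   0.03556317 -0.20353435  0.56755006]
 [ 0.20334159 -0.00899373 -0.97906655  1.12660579]
 [ 0.          0.          0.          1.        ]]
scene [[546.42565914   0.         281.3630403 ]
 [  0.         546.42565914 209.67177728]
 [  0.           0.           1.        ]] [[ 0.98290001 -0.1836942   0.01280645 -0.52908088]
 [-0.07078602 -0.44112903 -0.89464771  0.1014052 ]
 [ 0.16999089  0.87844272 -0.44658871  1.51935213]
 [ 0.          0.          0.          1.        ]]
[[ 9.15596407e-01  4.02098426e-01 -2.75616088e-04]
 [ 4.02098422e-01 -9.15595487e-01  1.32779049e-03]
 [ 2.81549619e-04 -1.32654499e-03 -9.99999081e-01]] [ 0.22109523 -0.50331882  0.24176508] [ 0.3378714   1.17533661 -0.19305003] 0.08515900698149349 0.1
```

View pics/top0.png

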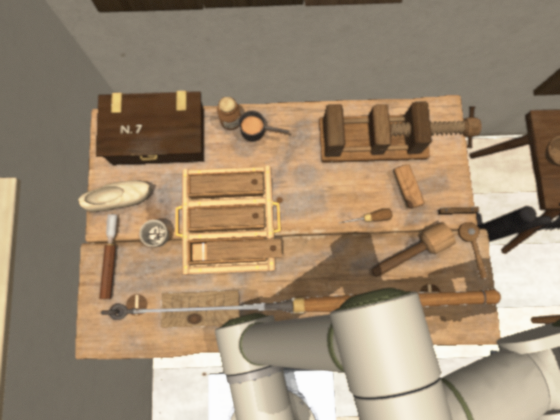

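View pics/scene0.png

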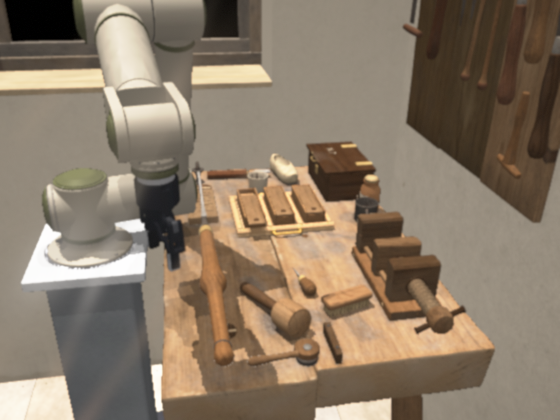

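The top view shows the tray at about (184–273, 168–272). The near box's lid (row ~250) sticks out to the right, to column ~282. The scene view shows the tray at about (232–330, 185–232). I'll get a first fix from the top view.

```bash
cat > h.py <<'E'
import cv2,numpy as np
from rig import env
def ray(d,uv):
    E=d["extrinsics"];R,t=E[:3,:3],E[:3,3]
    v=R.T@np.linalg.solve(d["K"],[uv[0],uv[1],1.]);return -R.T@t,v
def onz(d,uv,z):
    c,v=ray(d,uv);return c+v*(z-c[2])/v[2]
def tri(obs):
    A=np.zeros((3,3));b=np.zeros(3)
    for d,uv in obs:
        c,v=ray(d,uv);v/=np.linalg.norm(v);P=np.eye(3)-np.outer(v,v);A+=P;b+=P@c
    return np.linalg.solve(A,b)
def proj(d,p):
    E=d["extrinsics"];q=d["K"]@(E[:3,:3]@np.asarray(p)+E[:3,3]);return q[:2]/q[2]
E
python3 - <<'E'
from h import *
d=env.get_image("top")
for uv in[(184,170),(271,167),(274,271),(184,273)]:print(uv,onz(d,uv,.022).round(3))
print("lid end",onz(d,(282,248),.05).round(3))
im=d["pixels"][140:290,150:310,::-1]
cv2.imwrite("pics/crop0.png",cv2.resize(im,None,fx=5,fy=4*1.0,interpolation=cv2.INTER_CUBIC)[:600])
E
```

```text
(184, 170) [0.689 0.218 0.022]
(271, 167) [ 0.689 -0.021  0.022]
(274, 271) [ 0.405 -0.019  0.022]
(184, 273) [0.408 0.217 0.022]
lid end [ 0.461 -0.042  0.05 ]
```

View pics/crop0.png

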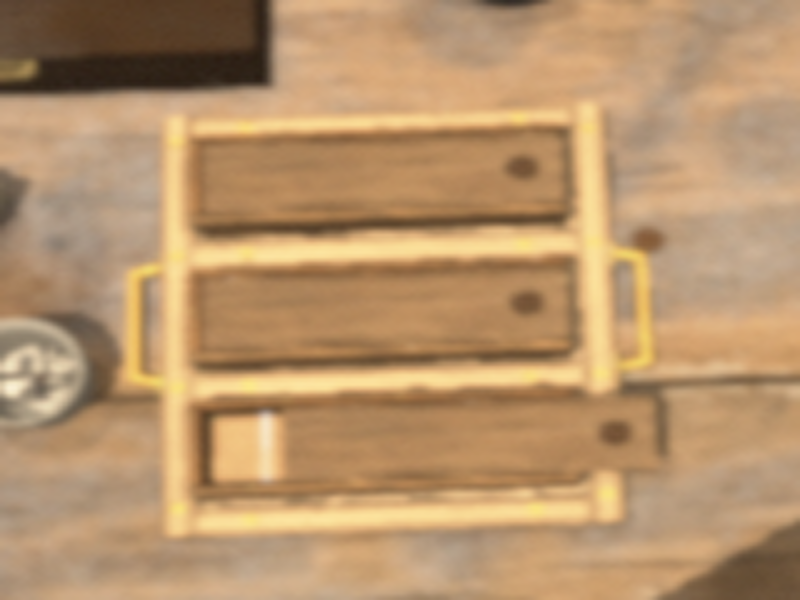

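The crop shows the near box (crop rows 400–490) with its lid out to the right (crop x≈662) and white paper showing on the left. The other two lids are shut. The tray measures 0.284 x 0.237, which matches, with its centre near (0.548, 0.099). Next I go above the near and middle bays, turn the jaws to the tray's x and look with the wrist camera.

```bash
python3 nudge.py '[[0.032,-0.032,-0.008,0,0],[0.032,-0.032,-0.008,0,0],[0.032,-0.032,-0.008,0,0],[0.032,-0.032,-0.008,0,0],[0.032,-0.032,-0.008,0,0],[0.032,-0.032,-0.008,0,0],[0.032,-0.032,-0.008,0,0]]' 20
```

```text
refused: ROWS must be a list of objects with named fields. Nothing was moved.
```

Wrong form. The message asks for a list of objects with named fields, so I'll send the same numbers that way.

```bash
python3 nudge.py '[{"tx":0.032,"ty":-0.032,"tz":-0.008,"aperture":0},{"tx":0.032,"ty":-0.032,"tz":-0.008,"aperture":0},{"tx":0.032,"ty":-0.032,"tz":-0.008,"aperture":0},{"tx":0.032,"ty":-0.032,"tz":-0.008,"aperture":0},{"tx":0.032,"ty":-0.032,"tz":-0.008,"aperture":0},{"tx":0.032,"ty":-0.032,"tz":-0.008,"aperture":0},{"tx":0.032,"ty":-0.032,"tz":-0.008,"aperture":0}]' 20
python3 nudge.py '[{"tx":0.032,"ty":-0.032,"tz":-0.008,"aperture":0},{"tx":0.032,"ty":-0.032,"tz":-0.008,"aperture":0},{"tx":0.032,"ty":-0.032,"tz":-0.008,"aperture":0},{"tx":0.032,"ty":-0.032,"tz":-0.008,"aperture":0},{"tx":0.032,"ty":-0.032,"tz":-0.008,"aperture":0},{"tx":0.032,"ty":-0.032,"tz":-0.008,"aperture":0},{"tx":0.032,"ty":-0.032,"tz":-0.008,"aperture":0}]'
python3 nudge.py '[{"yaw":-8.3,"aperture":0},{"yaw":-8.3,"aperture":0},{"yaw":-8.3,"aperture":0},{"yaw":-8.3,"aperture":0},{"yaw":-8.3,"aperture":0},{"yaw":-8.3,"aperture":0},{"yaw":-8.3,"aperture":0},{"yaw":-8.3,"aperture":0},{"aperture":0},{"aperture":0}]'
python3 - <<'E'
from h import *
d=env.get_image("wrist");cv2.imwrite("pics/w1.png",d["pixels"][:,:,::-1])
np.savez("w1.npz",**d)
print(d["K"],d["extrinsics"]);o=env.observe();print(o["tool_rot"].round(4),o["ft_force"],o["q"])
E
```

```text
time_s: 0.85
position: [0.3363, -0.2066, 0.2986]
tool_rot: [[0.916, 0.402, 0.0], [0.402, -0.916, 0.0], [0.0, -0.0, -1.0]]
ft_force: [0.7, 0.0, -0.0]
grip_width: 0.0002
gripper_force: 0.0
time_s: 1.55
position: [0.4514, 0.0888, 0.3546]
tool_rot: [[0.916, 0.402, -0.0], [0.402, -0.916, -0.0], [-0.0, 0.0, -1.0]]
ft_force: [0.2, -1.8, 0.5]
grip_width: -0.0005
gripper_force: 0.0
time_s: 2.55
position: [0.4512, 0.0867, 0.3542]
tool_rot: [[0.002, 1.0, -0.0], [1.0, -0.002, -0.0], [-0.0, -0.0, -1.0]]
ft_force: [0.3, 0.3, 0.3]
grip_width: 0.0001
gripper_force: 0.0
[[334.85478933   0.         277.77106257]
 [  0.         334.85478933 204.55899687]
 [  0.           0.           1.        ]] [[ 9.99993507e-01 -3.58422507e-03 -3.72388502e-04 -4.50397649e-01]
 [-3.31698752e-03 -9.55934592e-01  2.93560989e-01  1.25002387e-02]
 [-1.40816770e-03 -2.93557848e-01 -9.55940274e-01  5.12266880e-01]
 [ 0.00000000e+00  0.00000000e+00  0.00000000e+00  1.00000000e+00]]
[[ 1.6e-03  1.0e+00 -3.0e-04]
 [ 1.0e+00 -1.6e-03  0.0e+00]
 [ 0.0e+00 -3.0e-04 -1.0e+00]] [ 0.34315493 -0.97261876  0.40277767] [-3.93198843e+00  8.94764696e+00  7.41248792e+01  8.60782839e-04
  9.69426518e+01 -3.84109448e+00]
```

View pics/w1.png

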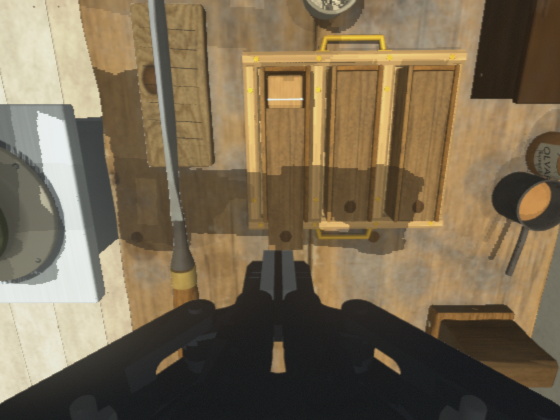

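The wrist view shows the whole tray at about (244–466, 53–229). The near box's lid end is at about (286, 248), and the boxes' slots and battens are clear. I'll enlarge it for accurate corners.

```bash
python3 - <<'E'
import cv2,numpy as np
im=cv2.imread("pics/w1.png")[35:255,235:475]
im=cv2.convertScaleAbs(im,alpha=1.4,beta=15)
im=cv2.resize(im,None,fx=3.3,fy=2.7,interpolation=cv2.INTER_CUBIC)
for i in range(0,240,20):cv2.putText(im,str(235+i),(int(i*3.3),10),0,.35,(255,0,255),1);cv2.line(im,(int(i*3.3),0),(int(i*3.3),4),(255,0,255),1)
for i in range(0,220,20):cv2.putText(im,str(35+i),(0,int(i*2.7)),0,.35,(255,0,255),1)
print(im.shape);cv2.imwrite("pics/w1c.png",im)
E
```

```text
(594, 792, 3)
```

View pics/w1c.png

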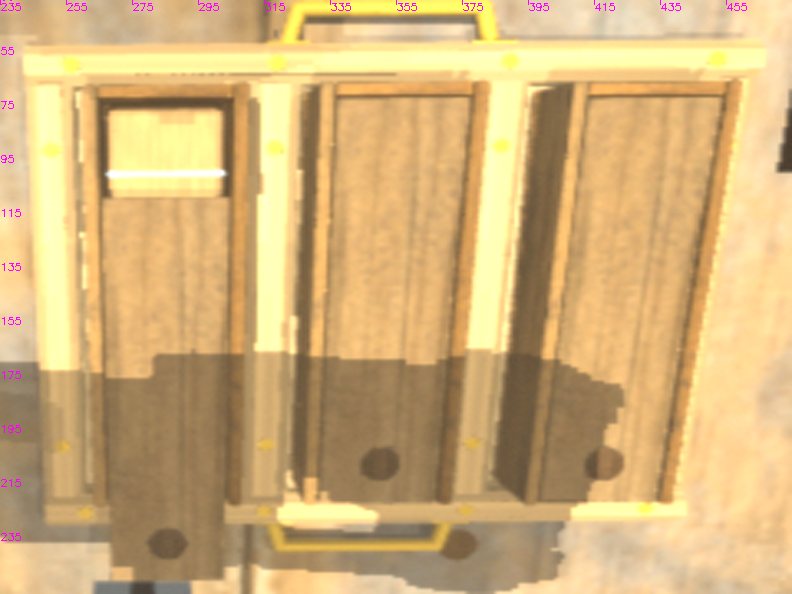

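```bash
cat >> h.py <<'E'
W=lambda x,y:(235+(x+.5)/3.3-.5,35+(y+.5)/2.7-.5)
T=lambda x,y:(150+(x+.5)/5-.5,140+(y+.5)/4-.5)
E
python3 - <<'E'
from h import *
w=dict(np.load("w1.npz"));t=env.get_image("top")
N={}
for n,a,b in[("notch near",(168,543),(615,433)),("notch mid",(380,463),(526,302)),("notch far",(604,463),(522,167)),
 ("nail nL",(70,64),(178,508)),("nail nR",(86,513),(607,495)),("nail fR",(646,508),(590,127)),("nail fL",(718,60),(178,140)),("lid R corner",(224,580),(664,395)),("mid box TL",(322,83),(190,363)),
 ("far box TR",(741,82),(193,140))]:
    p=tri([(w,W(*a)),(t,T(*b))]);print(n,p.round(4),np.abs(proj(w,p)-W(*a)).max().round(1))
for n,c in[("near",[(84,87),(248,84),(240,503),(94,505)]),("mid",[(322,83),(488,82),(450,502),(305,503)]),("far",[(576,82),(741,82),(675,500),(530,500)])]:
    P=np.array([onz(w,W(*a),.055) for a in c]);
    print(n,P[:,:2].round(4).tolist(),"c",P.mean(0).round(4),"w",np.linalg.norm(P[0]-P[1]).round(4),np.linalg.norm(P[2]-P[3]).round(4),"l",np.linalg.norm(P[0]-P[3]).round(4),np.linalg.norm(P[1]-P[2]).round(4))
P=np.array([onz(w,W(*a),.022) for a in[(70,64),(718,60),(646,508),(86,513)]]);print("nails",P[:,:2].round(4).tolist(),P.mean(0).round(4))
P=np.array([onz(w,W(*a),.022) for a in[(24,45),(765,45),(686,510),(46,520)]]);print("tray",P[:,:2].round(4).tolist(),P.mean(0).round(4))
print("lid end",[onz(w,W(*a),.053).round(4) for a in[(112,580),(224,580)]])
E
```

```text
notch near [ 0.4615 -0.0171  0.0549] 0.3
notch mid [0.5484 0.0262 0.056 ] 0.7
notch far [0.6404 0.0255 0.054 ] 0.7
nail nL [0.4238 0.2125 0.0318] 0.1
nail nR [ 0.4251 -0.0117  0.0244] 0.2
nail fR [ 0.6772 -0.0115  0.0192] 0.4
nail fL [0.6781 0.2161 0.0135] 0.4
lid R corner [ 0.4867 -0.0437  0.0423] 0.5
mid box TL [0.5158 0.2019 0.0553] 0.2
far box TR [0.665  0.2006 0.0594] 0.7
near [[0.43, 0.2006], [0.4894, 0.2016], [0.4909, 0.0048], [0.4304, 0.0039]] c [0.4602 0.1027 0.055 ] w 0.0594 0.0605 l 0.1967 0.1968
mid [[0.5161, 0.2019], [0.5761, 0.2021], [0.5778, 0.005], [0.5178, 0.0047]] c [0.547  0.1034 0.055 ] w 0.06 0.06 l 0.1972 0.1971
far [[0.608, 0.202], [0.6676, 0.2018], [0.6708, 0.0058], [0.6108, 0.006]] c [0.6393 0.1039 0.055 ] w 0.0596 0.06 l 0.196 0.196
nails [[0.4232, 0.2138], [0.6738, 0.2146], [0.6753, -0.0107], [0.4252, -0.0127]] [0.5494 0.1012 0.022 ]
tray [[0.4057, 0.2221], [0.6909, 0.221], [0.6933, -0.0119], [0.4072, -0.0168]] [0.5493 0.1036 0.022 ]
lid end [array([ 0.4373, -0.0385,  0.053 ]), array([ 0.4852, -0.0386,  0.053 ])]
```

Heights come out at 0.055 for the box tops and ~0.022 for the battens, and the sizes are right (60 x 197). Box centres are x = 0.460, 0.547 and 0.639 with y ≈ 0.103, and yaw ≈ 0.4°. The near lid's end is at y ≈ -0.039, about 42 mm open. I bring the closed fingers down beyond the lid end and push.

```bash
python3 nudge.py '[{"tx":-0.021,"ty":0.0012,"tz":0.038,"yaw":-0.5,"aperture":0},{"tx":-0.021,"ty":0.0012,"tz":0.038,"aperture":0},{"tx":-0.021,"ty":0.0012,"tz":0.038,"aperture":0},{"tx":-0.021,"ty":0.0012,"tz":0.038,"aperture":0},{"tx":-0.021,"ty":0.0012,"tz":0.038,"aperture":0},{"tx":-0.021,"ty":0.0012,"tz":0.038,"aperture":0},{"tx":-0.021,"ty":0.0012,"tz":0.038,"aperture":0},{"tx":-0.021,"ty":0.0012,"tz":0.038,"aperture":0},{"aperture":0},{"aperture":0}]'
python3 nudge.py '[{"tx":0.010,"aperture":0},{"tx":0.010,"aperture":0},{"tx":0.010,"aperture":0},{"tx":0.010,"aperture":0},{"tx":0.010,"aperture":0},{"aperture":0},{"aperture":0}]'
python3 nudge.py '[{"tx":0.005,"aperture":0},{"tx":0.005,"aperture":0},{"aperture":0},{"aperture":0}]'
```

```text
time_s: 3.65
position: [0.4624, -0.0811, 0.0506]
tool_rot: [[-0.009, 1.0, -0.001], [1.0, 0.009, 0.001], [0.001, -0.001, -1.0]]
ft_force: [0.6, 0.0, 0.9]
grip_width: 0.0
gripper_force: 0.0
time_s: 4.35
position: [0.4619, -0.0309, 0.0504]
tool_rot: [[-0.011, 1.0, 0.0], [1.0, 0.011, -0.0], [-0.0, 0.0, -1.0]]
ft_force: [-0.8, 0.3, -0.2]
grip_width: 0.0002
gripper_force: 0.0
time_s: 4.75
position: [0.4617, -0.0211, 0.0503]
tool_rot: [[-0.011, 1.0, -0.0], [1.0, 0.011, 0.0], [0.0, -0.0, -1.0]]
ft_force: [-0.3, -0.2, 0.3]
grip_width: -0.0002
gripper_force: 0.0
```

```bash
python3 nudge.py '[{"tx":0.003,"aperture":0},{"tx":0.003,"aperture":0},{"tx":0.003,"aperture":0},{"aperture":0}]'|grep -E 'pos|ft'
python3 nudge.py '[{"tx":0.002,"aperture":0},{"aperture":0}]'|grep -E 'pos|ft'
python3 nudge.py '[{"tx":0.002,"aperture":0},{"aperture":0}]'|grep -E 'pos|ft'
```

```text
position: [0.4616, -0.0118, 0.0503]
ft_force: [-0.2, -0.1, -0.2]
position: [0.4616, -0.01, 0.0503]
ft_force: [-0.1, 0.7, -0.0]
position: [0.4616, -0.008, 0.0503]
ft_force: [0.3, 0.0, -0.5]
```

```bash
python3 nudge.py '[{"tx":0.002,"aperture":0},{"aperture":0}]'|grep -E 'pos|ft'
python3 nudge.py '[{"tx":0.002,"aperture":0},{"aperture":0}]'|grep -E 'pos|ft'
python3 - <<'E'
from h import *
d=env.get_image("wrist");np.savez("w2.npz",**d)
im=d["pixels"][100:420,120:440,::-1];cv2.imwrite("pics/w2.png",cv2.resize(im,None,fx=1.8,fy=1.8,interpolation=cv2.INTER_CUBIC))
E
```

```text
position: [0.4617, -0.0063, 0.0503]
ft_force: [-0.7, -3.1, -1.5]
position: [0.4619, -0.0052, 0.0504]
ft_force: [-0.7, -10.5, -1.4]
```

View pics/w2.png

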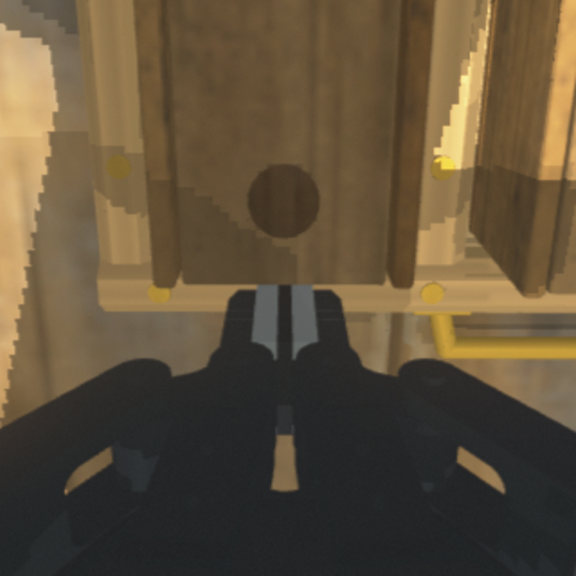

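The lid end is flush with the box rails (crop rows ~285 for both), and the firm 10 N contact confirms it is home. Now I retreat, open to 72 mm (full opening would catch the neighbouring box) and go above the near box.

```bash
python3 nudge.py '[{"tx":-0.01,"aperture":0},{"tx":-0.01,"aperture":0},{"tz":-0.03,"aperture":0.072},{"tz":-0.03,"aperture":0.072},{"tz":-0.03,"aperture":0.072},{"tx":0.032,"aperture":0.072},{"tx":0.032,"aperture":0.072},{"tx":0.032,"aperture":0.072},{"tx":0.032,"aperture":0.072},{"aperture":0.072}]'
python3 nudge.py '[{"tz":0.02,"aperture":0.072},{"tz":0.02,"aperture":0.072},{"aperture":0.072},{"aperture":0.072}]'
python3 - <<'E'
from h import *
d=env.get_image("wrist");np.savez("w3.npz",**d)
im=d["pixels"][:,:,::-1];cv2.imwrite("pics/w3.png",im)
E
```

```text
time_s: 7.0
position: [0.4599, 0.1062, 0.1403]
tool_rot: [[-0.014, 1.0, -0.0], [1.0, 0.014, 0.001], [0.001, -0.0, -1.0]]
ft_force: [0.5, -0.4, -0.3]
grip_width: 0.072
gripper_force: 0.0
time_s: 7.4
position: [0.4606, 0.1032, 0.1006]
tool_rot: [[-0.01, 1.0, -0.0], [1.0, 0.01, 0.0], [0.0, -0.0, -1.0]]
ft_force: [-0.9, -0.1, 1.0]
grip_width: 0.0721
gripper_force: 0.0
```

View pics/w3.png

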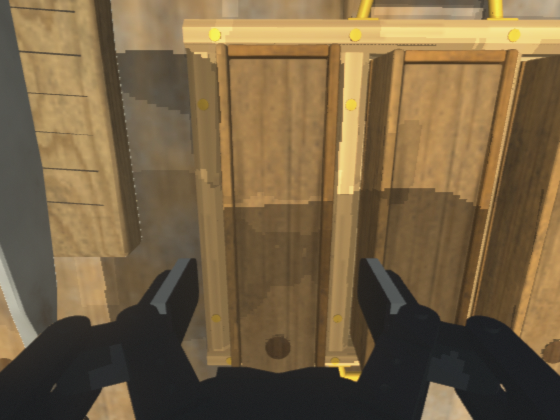

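The near box spans columns 218–340 at the top (centre 279), so it lies between the fingers. The lid is shut with no gap at the far end. I check y and then go down.

```bash
python3 - <<'E'
from h import *
w=dict(np.load("w3.npz"))
for uv in[(218,45),(340,45),(239,362),(317,362),(396,50),(518,50)]:print(uv,onz(w,uv,.055).round(4))
E
python3 nudge.py '[{"tz":0.02,"aperture":0.072},{"tz":0.02,"aperture":0.072},{"tz":0.012,"aperture":0.072},{"tz":0.006,"aperture":0.072},{"tz":0.006,"aperture":0.072},{"aperture":0.072},{"aperture":0.072}]' 70
```

```text
(218, 45) [0.4306 0.2032 0.055 ]
(340, 45) [0.4895 0.2036 0.055 ]
(239, 362) [0.4359 0.0159 0.055 ]
(317, 362) [0.4864 0.0164 0.055 ]
(396, 50) [0.5168 0.2016 0.055 ]
(518, 50) [0.576  0.2021 0.055 ]
time_s: 8.15
position: [0.4607, 0.1038, 0.0368]
tool_rot: [[-0.011, 1.0, 0.001], [1.0, 0.011, -0.0], [-0.0, 0.001, -1.0]]
ft_force: [-0.7, -0.5, 0.2]
grip_width: 0.0718
gripper_force: 0.0
```

```bash
python3 nudge.py '[{"aperture":0.05},{"aperture":0.05},{"aperture":0.05},{"aperture":0.05},{"aperture":0.05}]' 70
python3 nudge.py '[{"tz":-0.005,"aperture":0.05},{"tz":-0.01,"aperture":0.05},{"tz":-0.02,"aperture":0.05},{"tz":-0.02,"aperture":0.05},{"tz":-0.02,"aperture":0.05},{"tz":-0.02,"aperture":0.05},{"tz":-0.005,"aperture":0.05},{"aperture":0.05},{"aperture":0.05},{"aperture":0.05}]'
python3 nudge.py '[{"aperture":0.05},{"aperture":0.05},{"aperture":0.05}]'
python3 - <<'E'
from h import *
print(env.observe()["wrist_torque"])
t=env.get_image("scene");w=env.get_image("wrist");
cv2.imwrite("pics/l1.png",np.hstack([cv2.resize(t["pixels"][120:260,180:380],(400,280)),cv2.resize(w["pixels"],(373,280))])[:,:,::-1])
E
```

```text
time_s: 8.65
position: [0.4606, 0.1038, 0.0373]
tool_rot: [[-0.011, 1.0, 0.001], [1.0, 0.011, -0.0], [-0.0, 0.001, -1.0]]
ft_force: [-1.5, -0.3, 7.4]
grip_width: 0.0607
gripper_force: 77.9
time_s: 9.65
position: [0.4599, 0.1039, 0.1353]
tool_rot: [[-0.011, 1.0, -0.002], [1.0, 0.011, 0.0], [0.0, -0.002, -1.0]]
ft_force: [0.4, 0.7, -6.2]
grip_width: 0.0607
gripper_force: 78.8
time_s: 9.95
position: [0.4604, 0.1038, 0.1361]
tool_rot: [[-0.011, 1.0, -0.001], [1.0, 0.011, 0.0], [0.0, -0.001, -1.0]]
ft_force: [0.0, -0.5, -7.4]
grip_width: 0.0609
gripper_force: 78.8
[-0.01581662  0.02273062  0.09437483]
```

View pics/l1.png

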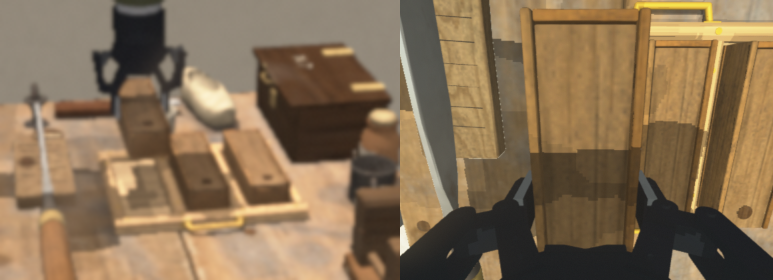

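The scene inset shows the near box lifted level out of its bay. The wrist reads about 7 N, so this is probably the heavy one. I lay it back and release, then go above the middle box.

```bash
python3 nudge.py '[{"tz":0.01,"aperture":0.05},{"tz":0.02,"aperture":0.05},{"tz":0.02,"aperture":0.05},{"tz":0.02,"aperture":0.05},{"tz":0.012,"aperture":0.05},{"tz":0.006,"aperture":0.05},{"tz":0.006,"aperture":0.05},{"tz":0.003,"aperture":0.05},{"tz":0.002,"aperture":0.05},{"aperture":0.05}]'
python3 nudge.py '[{"tz":0.001,"aperture":0.05},{"aperture":0.05},{"aperture":0.072},{"aperture":0.072},{"aperture":0.072}]'
python3 nudge.py '[{"tz":-0.01,"aperture":0.072},{"tz":-0.025,"aperture":0.072},{"tz":-0.03,"aperture":0.072},{"ty":0.029,"aperture":0.072},{"ty":0.029,"aperture":0.072},{"ty":0.029,"aperture":0.072},{"aperture":0.072},{"aperture":0.072}]'
python3 - <<'E'
from h import *
d=env.get_image("wrist");np.savez("w4.npz",**d)
cv2.imwrite("pics/w4.png",d["pixels"][:,:,::-1])
E
```

```text
time_s: 11.05
position: [0.4607, 0.1038, 0.0375]
tool_rot: [[-0.011, 1.0, 0.001], [1.0, 0.011, -0.0], [-0.0, 0.001, -1.0]]
ft_force: [-0.3, -1.5, -8.2]
grip_width: 0.061
gripper_force: 78.6
time_s: 11.55
position: [0.4607, 0.1039, 0.0366]
tool_rot: [[-0.011, 1.0, 0.001], [1.0, 0.011, 0.0], [0.0, 0.001, -1.0]]
ft_force: [0.9, 0.4, -0.5]
grip_width: 0.0719
gripper_force: 0.0
time_s: 12.35
position: [0.5471, 0.1048, 0.1015]
tool_rot: [[-0.011, 1.0, -0.0], [1.0, 0.011, 0.0], [0.0, -0.0, -1.0]]
ft_force: [0.0, 0.3, -0.0]
grip_width: 0.072
gripper_force: 0.0
```

View pics/w4.png

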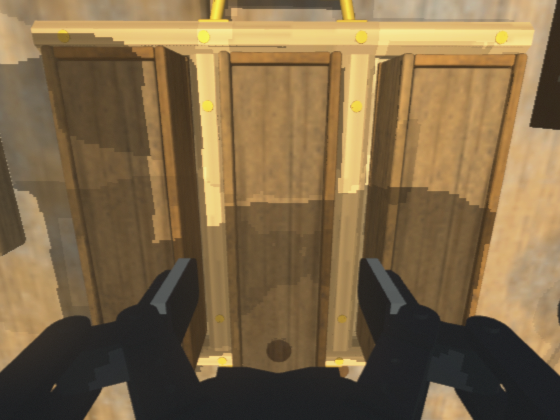

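The middle box is centred between the fingers (columns 219–341, centre ~280), and the near box lies flat back in its bay. I go down on the middle box and heft it.

```bash
python3 nudge.py '[{"tx":-0.001,"tz":0.02,"aperture":0.072},{"tz":0.02,"aperture":0.072},{"tz":0.013,"aperture":0.072},{"tz":0.006,"aperture":0.072},{"tz":0.006,"aperture":0.072},{"aperture":0.072},{"aperture":0.05},{"aperture":0.05},{"aperture":0.05},{"aperture":0.05}]' 70
python3 nudge.py '[{"aperture":0.05},{"tz":-0.005,"aperture":0.05},{"tz":-0.01,"aperture":0.05},{"tz":-0.02,"aperture":0.05},{"tz":-0.02,"aperture":0.05},{"tz":-0.02,"aperture":0.05},{"tz":-0.02,"aperture":0.05},{"tz":-0.005,"aperture":0.05},{"aperture":0.05},{"aperture":0.05}]'
python3 nudge.py '[{"aperture":0.05},{"aperture":0.05},{"aperture":0.05}]'
python3 - <<'E'
from h import *
f=[]
for i in range(4):
    d=env.get_image("wrist");f.append(env.observe()["ft_force"][2])
print(f)
g=cv2.cvtColor(d["pixels"],7)
cv2.imwrite("pics/l2.png",d["pixels"][:,:,::-1])
E
```

```text
time_s: 13.4
position: [0.5478, 0.1038, 0.0373]
tool_rot: [[-0.011, 1.0, 0.001], [1.0, 0.011, -0.0], [-0.0, 0.001, -1.0]]
ft_force: [-2.1, 0.1, 6.5]
grip_width: 0.0609
gripper_force: 77.2
time_s: 14.4
position: [0.5469, 0.1038, 0.1355]
tool_rot: [[-0.011, 1.0, -0.002], [1.0, 0.011, 0.0], [0.0, -0.002, -1.0]]
ft_force: [-0.6, -0.1, -2.3]
grip_width: 0.0611
gripper_force: 76.8
time_s: 14.7
position: [0.5473, 0.1038, 0.1358]
tool_rot: [[-0.011, 1.0, -0.001], [1.0, 0.011, 0.0], [0.0, -0.001, -1.0]]
ft_force: [0.3, 0.2, -2.8]
grip_width: 0.061
gripper_force: 76.8
[np.float64(-1.8351322895604336), np.float64(-3.252884523087823), np.float64(-2.4376627408445772), np.float64(-3.3958870748228933)]
```

The middle box reads about 2.8 N, so it is light. I lay it back and go on to the far box.

```bash
python3 nudge.py '[{"tz":0.01,"aperture":0.05},{"tz":0.02,"aperture":0.05},{"tz":0.02,"aperture":0.05},{"tz":0.02,"aperture":0.05},{"tz":0.012,"aperture":0.05},{"tz":0.006,"aperture":0.05},{"tz":0.006,"aperture":0.05},{"tz":0.003,"aperture":0.05},{"tz":0.002,"aperture":0.05},{"aperture":0.05}]'
python3 nudge.py '[{"tz":0.001,"aperture":0.05},{"aperture":0.05},{"aperture":0.05}]'
python3 nudge.py '[{"aperture":0.072},{"aperture":0.072},{"aperture":0.072},{"tz":-0.01,"aperture":0.072},{"tz":-0.025,"aperture":0.072},{"tz":-0.03,"aperture":0.072},{"ty":0.0305,"aperture":0.072},{"ty":0.0305,"aperture":0.072},{"ty":0.0305,"aperture":0.072},{"aperture":0.072}]'
python3 - <<'E'
from h import *
d=env.get_image("wrist");np.savez("w5.npz",**d);print(env.observe()["position"])
cv2.imwrite("pics/w5.png",d["pixels"][:,:,::-1])
E
```

```text
time_s: 15.9
position: [0.5475, 0.1038, 0.0375]
tool_rot: [[-0.011, 1.0, 0.0], [1.0, 0.011, -0.0], [-0.0, 0.0, -1.0]]
ft_force: [-0.7, 0.0, -2.6]
grip_width: 0.0609
gripper_force: 76.7
time_s: 16.2
position: [0.5477, 0.1038, 0.0373]
tool_rot: [[-0.011, 1.0, 0.001], [1.0, 0.011, -0.0], [-0.0, 0.001, -1.0]]
ft_force: [-2.1, 0.3, 5.3]
grip_width: 0.0612
gripper_force: 77.7
time_s: 17.2
position: [0.6416, 0.1044, 0.1017]
tool_rot: [[-0.01, 1.0, 0.003], [1.0, 0.01, -0.0], [-0.0, 0.003, -1.0]]
ft_force: [-0.2, -0.6, -1.2]
grip_width: 0.0722
gripper_force: 0.0
[0.63981157 0.1046154  0.10144048]
```

View pics/w5.png

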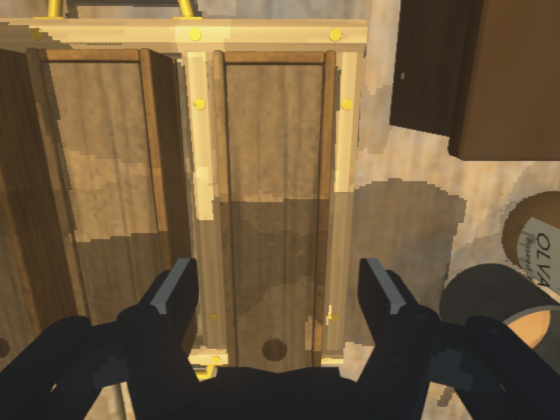

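The far box spans columns 214–336 (centre 275), so it is about 1 mm short of the tool line. The middle box lies flat again. I heft the far box.

```bash
python3 nudge.py '[{"tx":-0.001,"ty":-0.001,"tz":0.02,"aperture":0.072},{"tz":0.02,"aperture":0.072},{"tz":0.013,"aperture":0.072},{"tz":0.006,"aperture":0.072},{"tz":0.006,"aperture":0.072},{"aperture":0.072},{"aperture":0.05},{"aperture":0.05},{"aperture":0.05},{"aperture":0.05}]' 70
python3 nudge.py '[{"aperture":0.05},{"tz":-0.005,"aperture":0.05},{"tz":-0.01,"aperture":0.05},{"tz":-0.02,"aperture":0.05},{"tz":-0.02,"aperture":0.05},{"tz":-0.02,"aperture":0.05},{"tz":-0.02,"aperture":0.05},{"tz":-0.005,"aperture":0.05},{"aperture":0.05},{"aperture":0.05}]'
python3 nudge.py '[{"aperture":0.05},{"aperture":0.05},{"aperture":0.05}]'
```

```text
time_s: 18.25
position: [0.6385, 0.1038, 0.0374]
tool_rot: [[-0.011, 1.0, 0.002], [1.0, 0.011, -0.0], [-0.0, 0.002, -1.0]]
ft_force: [0.1, 0.2, 6.5]
grip_width: 0.0607
gripper_force: 78.3
time_s: 19.25
position: [0.6374, 0.1037, 0.1353]
tool_rot: [[-0.011, 1.0, -0.002], [1.0, 0.011, 0.0], [0.0, -0.002, -1.0]]
ft_force: [0.1, -1.1, -4.2]
grip_width: 0.0608
gripper_force: 77.6
time_s: 19.55
position: [0.6378, 0.1037, 0.1358]
tool_rot: [[-0.011, 1.0, -0.001], [1.0, 0.011, 0.0], [0.0, -0.001, -1.0]]
ft_force: [-0.1, 0.2, -2.2]
grip_width: 0.0608
gripper_force: 77.6
```

The far box reads about 2.5 N, so the near box is the heaviest. I lay the far one back and return to the near one.

```bash
python3 nudge.py '[{"tz":0.01,"aperture":0.05},{"tz":0.02,"aperture":0.05},{"tz":0.02,"aperture":0.05},{"tz":0.02,"aperture":0.05},{"tz":0.012,"aperture":0.05},{"tz":0.006,"aperture":0.05},{"tz":0.006,"aperture":0.05},{"tz":0.003,"aperture":0.05},{"tz":0.002,"aperture":0.05},{"aperture":0.05}]'
python3 nudge.py '[{"tz":0.001,"aperture":0.05},{"aperture":0.05},{"aperture":0.05}]'
python3 nudge.py '[{"aperture":0.072},{"aperture":0.072},{"aperture":0.072},{"tz":-0.01,"aperture":0.072},{"tz":-0.025,"aperture":0.072},{"tz":-0.03,"aperture":0.072}]'
python3 nudge.py '[{"tx":0.002,"ty":-0.0356,"aperture":0.072},{"ty":-0.0356,"aperture":0.072},{"ty":-0.0356,"aperture":0.072},{"ty":-0.0356,"aperture":0.072},{"ty":-0.0356,"aperture":0.072},{"aperture":0.072},{"aperture":0.072},{"aperture":0.072}]'
python3 - <<'E'
from h import *
d=env.get_image("wrist");np.savez("w6.npz",**d);print(env.observe()["position"])
t=env.get_image("top")["pixels"][140:290,150:310]
cv2.imwrite("pics/w6.png",np.hstack([cv2.resize(d["pixels"],(448,336)),cv2.resize(t,(350,336))])[:,:,::-1])
E
```

```text
time_s: 20.55
position: [0.6382, 0.1038, 0.0377]
tool_rot: [[-0.011, 1.0, 0.001], [1.0, 0.011, 0.0], [0.0, 0.001, -1.0]]
ft_force: [0.3, -0.4, -2.9]
grip_width: 0.0607
gripper_force: 77.5
time_s: 20.85
position: [0.6382, 0.1037, 0.0374]
tool_rot: [[-0.011, 1.0, 0.001], [1.0, 0.011, -0.0], [-0.0, 0.001, -1.0]]
ft_force: [-2.1, 1.0, 6.0]
grip_width: 0.061
gripper_force: 78.4
time_s: 21.45
position: [0.6375, 0.1037, 0.1019]
tool_rot: [[-0.011, 1.0, -0.002], [1.0, 0.011, 0.0], [0.0, -0.002, -1.0]]
ft_force: [-0.3, 0.3, 1.1]
grip_width: 0.0721
gripper_force: 0.0
time_s: 22.25
position: [0.4612, 0.1038, 0.1018]
tool_rot: [[-0.011, 1.0, 0.002], [1.0, 0.011, -0.0], [-0.0, 0.002, -1.0]]
ft_force: [0.6, 0.5, 0.1]
grip_width: 0.0722
gripper_force: 0.0
[0.46114527 0.10375435 0.10158761]
```

View pics/w6.png

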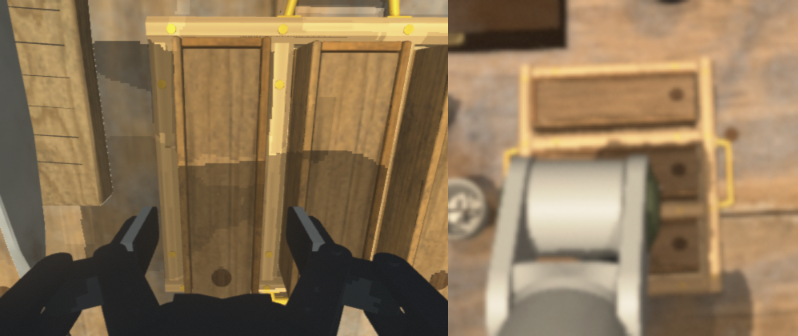

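Both light boxes lie flat in their bays with their lids shut, and the near box is centred between the fingers. I grasp it and lift it about 0.2 m.

```bash
python3 nudge.py '[{"tz":0.02,"aperture":0.072},{"tz":0.02,"aperture":0.072},{"tz":0.013,"aperture":0.072},{"tz":0.006,"aperture":0.072},{"tz":0.006,"aperture":0.072},{"aperture":0.072},{"aperture":0.05},{"aperture":0.05},{"aperture":0.05},{"aperture":0.05}]' 80
python3 nudge.py '[{"aperture":0.05},{"tz":-0.005,"aperture":0.05},{"tz":-0.01,"aperture":0.05},{"tz":-0.02,"aperture":0.05},{"tz":-0.025,"aperture":0.05},{"tz":-0.025,"aperture":0.05},{"tz":-0.025,"aperture":0.05},{"tz":-0.025,"aperture":0.05},{"tz":-0.025,"aperture":0.05},{"tz":-0.025,"aperture":0.05}]'
python3 nudge.py '[{"tz":-0.015,"aperture":0.05},{"tz":-0.005,"aperture":0.05},{"aperture":0.05},{"aperture":0.05},{"aperture":0.05},{"aperture":0.05},{"aperture":0.05},{"aperture":0.05}]'
python3 - <<'E'
from h import *
d=env.get_image("wrist");s=env.get_image("scene")["pixels"][80:260,170:370]
o=env.observe();print(o["position"],o["wrist_torque"],np.abs(o["qvel"]).max())
cv2.imwrite("pics/w7.png",np.hstack([cv2.resize(d["pixels"],(400,300)),cv2.resize(s,(333,300))])[:,:,::-1])
E
```

```text
time_s: 23.35
position: [0.4604, 0.1038, 0.0372]
tool_rot: [[-0.011, 1.0, 0.002], [1.0, 0.011, -0.0], [-0.0, 0.002, -1.0]]
ft_force: [0.7, -0.4, 5.8]
grip_width: 0.0603
gripper_force: 89.2
time_s: 24.35
position: [0.4591, 0.1039, 0.2226]
tool_rot: [[-0.011, 1.0, -0.001], [1.0, 0.011, 0.0], [0.0, -0.001, -1.0]]
ft_force: [0.4, 0.3, -8.0]
grip_width: 0.0605
gripper_force: 89.0
time_s: 25.15
position: [0.4599, 0.1038, 0.2411]
tool_rot: [[-0.011, 1.0, -0.0], [1.0, 0.011, 0.0], [0.0, -0.0, -1.0]]
ft_force: [0.5, 0.1, -7.2]
grip_width: 0.0603
gripper_force: 89.5
[0.45994496 0.10384907 0.24125796] [ 0.00128991 -0.01272331  0.02597193] 0.2010553534869393
```

View pics/w7.png

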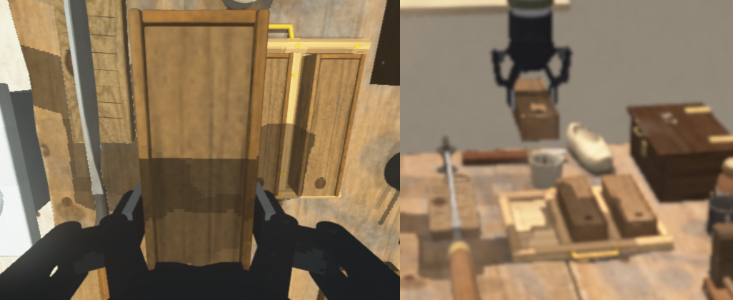

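The heavy box (7.2 N) is held level and shut with its underside about 0.21 m up. The other two lie in their bays and the tools are untouched.

```bash
python3 nudge.py '[{"aperture":0.05},{"aperture":0.05},{"aperture":0.05},{"aperture":0.05}]'; python3 -c "
from rig import env
print(env.close_job())"
```

```text
time_s: 25.65
position: [0.4599, 0.1038, 0.2413]
tool_rot: [[-0.011, 1.0, 0.0], [1.0, 0.011, 0.0], [0.0, 0.0, -1.0]]
ft_force: [0.6, -0.5, -7.1]
grip_width: 0.0607
gripper_force: 89.5
the job is handed in; nothing more can be done
None
```

The job is handed in at 25.7 s: the near box's lid was pushed home, all three boxes were hefted in order, and the arm ended holding the heaviest (the near one, about 7 N) level, shut and still with its underside about 21 cm up, the other two back in their bays and the tools untouched.

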